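# Turn the last oat bannock on the baking tray

### The arm

A 6-joint arm with a two-finger parallel gripper is mounted at the origin on the work surface. World frame = base frame: x ahead of the robot, y to its left, z up, the work surface at z = 0. Lengths are in m, angles in rad, forces in N, time in s.
With the tool pointing down it reaches from about 0.35 to 0.975 m from the base axis. Payload 4.9 kg.
Tool frame: the origin (TCP) lies at the very end of the fingers, on their centre line; the grasp point (between the pads) lies 19 mm behind it; z points along the fingers, y is the direction in which the jaws open and shut (so a half turn about z gives the same grasp; the last joint's range is limited). The gripper opens to 85 mm and grips with 20 to 120 N. Pads are 22 mm wide; open, the fingers measure 114 mm over their backs; the gripper's body (76 mm by 85 mm) begins 54 mm behind the grasp point. The pads swing forward as they close: fully open they stand 13 mm farther back than shut.
Start: joints at [1.213, 0.053, 1.613, -0, 1.476, -0.119], TCP at [0.148, 0.607, 0.231] pointing down, gripper open.
Joint ranges: [-3.01, 3.01], [-1.01, 2.22], [0.06, 2.58], [-1.02, 4.17], [0.09, 2.62], [-3.14, 3.14]. Speed limits (rad/s): [2.57, 2.57, 3.14, 3.14, 3.14, 3.14].

### API

Orientations are given as a unit quaternion [w, x, y, z].
In Python, from plant import monitor, eyes, manip gives the robot as it stands.
- The arm moves only by the tool step_arm, never from a script. Its argument "motion" is a list of rows, each a list of 7 numbers: the shift along the world's x, y, z scaled (see below), then the turn, a rotation vector about the world's x, y, z scaled (see below), then the closure in counts, from 0 (fully open) to 255 (shut). In form: [[x, y, z, ax, ay, az, grip], ...]. A call has 1 to 10 rows; each row is the pose to reach, as a shift and turn from the pose commanded when the call began; what a row does not reach only later rows make up. The controller multiplies each number of a shift by 0.5 m and each number of a turn by 1.5 rad. A row lasts 1/10 s, in which the tool goes at most 50 mm and 8.59 degrees, less where a joint would pass 70% of its speed; a pose out of reach is approached as far as the arm can. A call with a number of a shift or a turn outside -1 to 1 is refused whole. A call with a gripper value outside its range is refused whole. The fingers move at their own pace and stop on an object; the grip force is fixed at half the most. Time passes only in rows, so rows that repeat a pose let the fingers close. It gives the time, the measured TCP pose, the force and the opening at its end, in the units of the state.
- monitor.state(): the state, without advancing time (a new reading comes with each control period).
- eyes.grab_frame(name): name is "side" or "top" or "wrist"; returns a dict with "pixels" (420x560x3 uint8, red, green, blue), "mtx" (3x3 intrinsics, pixels), "dist" ([k1, k2, p1, p2, k3] as OpenCV has them; the pictures are not rectified), "rvec" (rotation vector, rad) and "tvec" (3), from world to camera coordinates, as OpenCV has them; the wrist camera has in their place "hand_eye" (4x4, takes a point from camera to tool coordinates, whose origin is the TCP and whose axes are the flange's). Camera axes: x right, y down, z forward; pixel columns grow to the right and rows downward; lengths in m; the calibration is good to about 2 mm. A picture is of the moment at which its call begins: read the wrist's pose just before it. There is no depth.
- manip.job_done(): hands the job in, once; it reports no verdict.
Trained networks look in the newest picture that a camera, given by its name, has taken for a name from the list of things; names that differ only in an ending like _2 or _b are one class to them, and where a whole thing is asked for, a point or a joint stands for the part that bears it (a point fixed in the world has none). Each returns a list of dicts, best first, with "p" (0 to 1); they miss things now and then, are a little off and sometimes report something else, mostly with a low value. They report only what shows in the picture. A call takes as long as a camera call. They do not tell look-alikes from the thing itself.
- eyes.look_for(name, camera): "box" ([centre column, centre row, width, height] in pixels, round what is visible of it).
- eyes.pinpoint(name, camera): "uv" ([column, row] in pixels: a listed point, or the origin of a listed thing).
The state is a dict: "time": time; "joint_pos": joint angles; "joint_vel": joint speeds; "joint_efforts": joint torques, N m; "tool_pos": TCP position; "tool_rot": TCP orientation; "contact_force": force on the tool from outside, world axes, zero at the start; "ft_torque": the same for the moment, N m; "gripper_width": opening from 0.0 (shut) to 1.0 (fully open).
Only numpy, scipy, OpenCV 4.12 (cv2) and the standard library are available. Lean on these libraries where they do the work, as an engineer would, in place of code of your own. Each camera call takes 0.05 s, during which the arm holds its last target.

### The job

Four oat bannocks lie on the baking tray and three have been turned; one still shows the face scored with a cross. Take the turner from its rest, get its blade under that bannock and, keeping it low over the tray, turn it over so that it lies flat in the tray with its plain face up, not resting on the rim or on another bannock, then lay the turner back as it was, blade flat on the rest's plate and handle in the fork. Do not touch the bannock with the gripper, do not shove the other bannocks more than a finger's breadth or turn them, and leave the pot and the canister where they stand.

Things in the scene. Friction and masses are not known exactly. Their poses are not given: they have to be found in the camera images.
- bannock_mid (a point): The bannock to turn: firm flat oat cake, a disc 104 mm across, 14 mm thick, edges rounded 4 mm, about 90 g; the only one with its scored face (darker cross) up. Point: its centre, half-way up; z leaves through the scored face (up at the start, down when turned). In the row of three along the tray's far long side, up to 20 mm short of that rim, which stops it if it is pushed.
- bannock_a_mid (a point): Another bannock: 104 mm across, 14 mm thick, edges rounded about 4 mm, about 90 g, same colour and oat flakes as the others. It lies plain face up (already turned). The point is its centre, half-way up; z is up as it lies.
- bannock_b_mid (a point): Another bannock: 104 mm across, 14 mm thick, edges rounded about 4 mm, about 90 g, same colour and oat flakes as the others. It lies plain face up (already turned). The point is its centre, half-way up; z is up as it lies.
- bannock_c_mid (a point): Another bannock: 104 mm across, 14 mm thick, edges rounded about 4 mm, about 90 g, same colour and oat flakes as the others. It lies plain face up (already turned). The point is its centre, half-way up; z is up as it lies. It lies alone near the tray's near rim at the right-hand (-y) end; the rest of the near half is free.
- tray: Shallow aluminium baking tray, fixed, 300 mm (its x, away from the robot) by 400 mm (its y) outside; the rolled rim stands 25 mm over the counter. Inside 290 by 390 mm with upright sides; its floor is 3 mm above the counter. Origin: centre of the underside, on the counter. Friction of all things is about 0.5 to 0.7.
- turner_grip (a point): Point on the middle line of the turner's black handle where it is well gripped. Handle: flat upright sides 20 mm apart (grip across y), 24 mm deep, 130 mm long, rising backwards at 35 degrees from the blade, 40 to 170 mm along its line from the blade's heel (this point at 110). x points along the blade to its front edge, y across, z up; from the blade's centre it is at (-140.1, 0, +63.1) mm.
- turner_blade (a point): The turner (offset spatula, 210 g): centre of its flat steel blade, half-way through it: 100 mm long (x), 86 mm wide (y), 2 mm thick, bevelled to 0.5 mm over the front 25 mm. Axes as turner_grip. The underside is 1 mm below this point. At the start it lies flat on the rest's plate.
- rest_place (a point): The turner's rest, fixed: plate 180 by 120 mm, top 3 mm above the counter. Point: on the plate's top under the place of the blade's centre; x towards the blade's front edge, z up; the plate runs from x -120 to +60 mm. At x -100 stands a wire fork that the handle lies in: crossbar 20.5 mm above the plate, prongs 30 mm apart inside, flaring from 33 to 53 mm above it.
- pot: Steel pot, bystander, 170 mm across, 150 mm high, open, with two side loops. Origin: centre of its underside.
- canister: White lidded canister, bystander, 80 mm across, 90 mm high, beyond the tray. Origin: centre of its underside.
Not all that is in view belongs to the job. What is shaped like the part that bears bannock_b_mid but black, purple or yellow is not meant.

How it is judged:
By the outcome, as a careful person would: the job done as asked, in the order asked, and still so for the second after the job is handed in, with the robot touching nothing.
It also fails if it takes over 58 s, if anything falls off the work surface, if the arm or the gripper's body presses on something with over 40 N, if the wrist force passes 120 N, or if a joint passes its speed limit or range.

## Working session

There is one attempt and no reset: what is moved stays moved. The work goes in short steps, Python scripts to look and compute and a tool call to move; the robot and the scene stay as the last step left them, time stands still between calls to the robot, and variables do not carry over. Pictures are saved under pics/ and viewed, and the job is handed in when it is done.

Besides the shell and the picture viewer there is one more tool, called after ">>>" as name([rows], argument=value, ...), one row to a line, values as JSON. step_arm: Moves the arm, as the interface text tells. Its arguments: {"type":"object","properties":{"motion":{"type":"array","items":{"type":"array","items":{"type":"number"}}}},"required":["motion"]}

```bash
ls; mkdir -p pics
cat > h.py <<'E'
import numpy as np, cv2, sys
from plant import monitor, eyes, manip
from scipy.spatial.transform import Rotation as R
def q2R(q): return R.from_quat([q[1],q[2],q[3],q[0]])
def campose(name,fr,st=None):
    if name!='wrist':
        Rm=cv2.Rodrigues(np.array(fr['rvec'],float))[0]; t=np.array(fr['tvec'],float).ravel()
        return Rm,t
    H=np.array(fr['hand_eye']); T=np.eye(4); T[:3,:3]=q2R(st['tool_rot']).as_matrix(); T[:3,3]=st['tool_pos']
    W=np.linalg.inv(T@H); return W[:3,:3],W[:3,3]
def ray(fr,Rm,t,uv):
    p=cv2.undistortPoints(np.array([[uv]],float),np.array(fr['mtx'],float),np.array(fr['dist'],float))[0,0]
    d=Rm.T@np.array([p[0],p[1],1]); return -Rm.T@t, d/np.linalg.norm(d)
def tri(rays):
    A=np.zeros((3,3));b=np.zeros(3)
    for o,d in rays:
        P=np.eye(3)-np.outer(d,d);A+=P;b+=P@o
    x=np.linalg.solve(A,b); return x,[np.linalg.norm((np.eye(3)-np.outer(d,d))@(x-o)) for o,d in rays]
def atz(o,d,z): return o+d*(z-o[2])/d[2]
def proj(fr,Rm,t,P):
    return cv2.projectPoints(np.array(P,float).reshape(-1,1,3),cv2.Rodrigues(Rm)[0],t,np.array(fr['mtx'],float),np.array(fr['dist'],float))[0][:,0]
def save(name,px): cv2.imwrite('pics/'+name+'.png',cv2.cvtColor(px,cv2.COLOR_RGB2BGR))
E
python3 - <<'E'
from h import *
print(monitor.state())
names=['bannock_mid','bannock_a_mid','tray','turner_grip','turner_blade','rest_place','pot','canister']
for c in ['side','top','wrist']:
    st=monitor.state(); f=eyes.grab_frame(c); save(c+'0',f['pixels'])
    Rm,t=campose(c,f,st); print(c,'cam at',-Rm.T@t)
    for n in names:
        for d in eyes.pinpoint(n,c)[:5]:
            o,dd=ray(f,Rm,t,d['uv']); print(n,np.round(d['uv'],1),round(d['p'],2),'z=.01:',np.round(atz(o,dd,.01),3))
E
```

```text
pics
{'time': 0.0, 'joint_pos': array([ 1.21300804e+00,  5.33715504e-02,  1.61422431e+00,  8.25692507e-06,
        1.47601364e+00, -1.18980495e-01]), 'joint_vel': array([-3.00842228e-03, -1.34638473e-03,  3.13872249e-04, -1.77462375e-05,
       -8.52870016e-04,  1.60185475e-03]), 'joint_efforts': array([ 1.94040949e-03, -3.93687880e+01, -3.70173740e+01, -2.73118241e-05,
        7.12691181e-03,  9.33300242e-06]), 'tool_pos': array([0.14761532, 0.60670359, 0.23009554]), 'tool_rot': array([-2.42115745e-04,  1.19120699e-01,  9.92879269e-01, -9.78937051e-04]), 'contact_force': array([-0.2546414 , -0.67131151,  0.71548064]), 'ft_torque': array([-0.00351528, -0.0615858 ,  0.06013324]), 'gripper_width': 1.001767260655925}
side cam at [0.51086903 0.90270439 0.70997967]
bannock_mid [278.2 238.6] 0.73 z=.01: [0.639 0.022 0.01 ]
bannock_mid [279.9 206.8] 0.56 z=.01: [ 0.651 -0.112  0.01 ]
bannock_a_mid [268.1 275.8] 0.74 z=.01: [0.645 0.154 0.01 ]
tray [314.6 244.2] 0.64 z=.01: [0.551 0.036 0.01 ]
turner_grip [356.8 340. ] 0.89 z=.01: [0.455 0.316 0.01 ]
turner_grip [351.  211.6] 0.57 z=.01: [ 0
[... 205 characters left out ...]
 272.5] 0.56 z=.01: [0.649 0.144 0.01 ]
canister [311.4 245.8] 0.41 z=.01: [0.558 0.043 0.01 ]
top cam at [ 0.52567667 -0.01353755  1.17792154]
bannock_mid [281.4 200.2] 0.95 z=.01: [0.632 0.01  0.01 ]
bannock_a_mid [237.3 197.7] 0.84 z=.01: [0.642 0.143 0.01 ]
tray [276.7 227.8] 0.58 z=.01: [0.549 0.026 0.01 ]
turner_grip [154.1 261.3] 0.81 z=.01: [0.456 0.395 0.01 ]
turner_grip [169.3 211.7] 0.19 z=.01: [0.604 0.35  0.01 ]
turner_blade [166.  211.5] 0.78 z=.01: [0.605 0.36  0.01 ]
rest_place [163.3 212.6] 0.84 z=.01: [0.602 0.368 0.01 ]
pot [162.  212.1] 0.63 z=.01: [0.604 0.372 0.01 ]
canister [297.7 144.8] 0.78 z=.01: [ 0.801 -0.043  0.01 ]
wrist cam at [0.07022586 0.62526768 0.37478452]
```

View pics/side0.png

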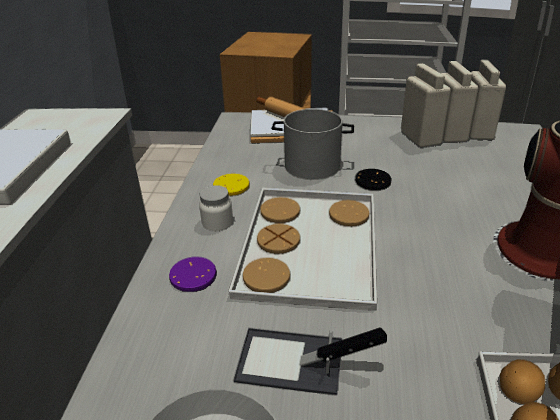

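View pics/top0.png

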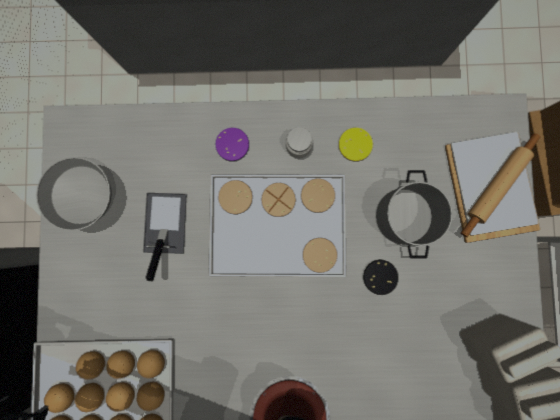

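View pics/wrist0.png

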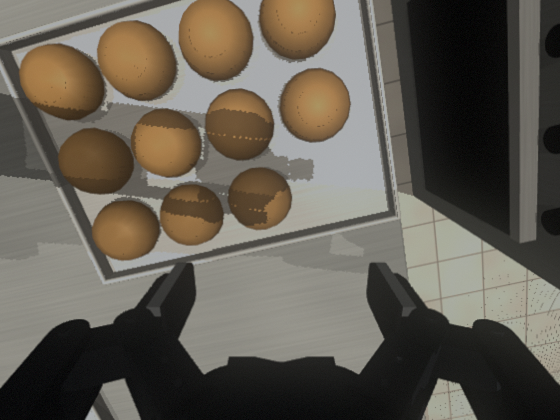

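The scored bannock is the middle one of the far row: top picture (281,200), side picture (278,238). Its neighbours are at top (235,197) and (318,195), and c is at (320,255), all plain. The purple, yellow and black discs lie off the tray. The turner lies on its rest with the blade at top (166,212) and the handle end near (154,270). Next I'll confirm this in a crop and triangulate.

Run:
```python
from h import *
F={}
for c in ['side','top']:
    f=eyes.grab_frame(c); F[c]=(f,)+campose(c,f)
for n in ['bannock_mid','bannock_a_mid','bannock_c_mid','tray','turner_grip','turner_blade','rest_place','pot','canister']:
    r=[]
    for c in ['side','top']:
        L=eyes.pinpoint(n,c)
        r.append(ray(*F[c],L[0]['uv']) if L else None)
    if all(x is not None for x in r): print(n,*[np.round(v,4) for v in tri(r)])
t=cv2.cvtColor(F['top'][0]['pixels'],cv2.COLOR_RGB2BGR)
a=cv2.resize(t[165:285,200:360],(800,600),interpolation=cv2.INTER_CUBIC); cv2.imwrite('pics/crop_tray.png',a)
b=cv2.resize(t[185:285,120:220],(600,600),interpolation=cv2.INTER_CUBIC); cv2.imwrite('pics/crop_rest.png',b)
s=cv2.cvtColor(F['side'][0]['pixels'],cv2.COLOR_RGB2BGR)
cv2.imwrite('pics/crop_rest_s.png',cv2.resize(s[315:405,220:400],(800,400),interpolation=cv2.INTER_CUBIC))
print(monitor.state()['time'])
```

```text
bannock_mid [ 0.6408  0.0076 -0.002 ] [0.001 0.001]
bannock_a_mid [0.6462 0.1489 0.013 ] [0.0048 0.0048]
bannock_c_mid [ 0.4676 -0.0937  0.0169] [0.0018 0.0018]
tray [0.5534 0.0303 0.0024] [0.0009 0.0009]
turner_grip [0.4625 0.3683 0.0683] [0.0021 0.0021]
turner_blade [0.6034 0.3664 0.0069] [0.0007 0.0007]
pot [ 0.5892 -0.369  -0.016 ] [0.006 0.006]
canister [ 0.8025 -0.0431 -0.004 ] [0.0039 0.0039]
2.35
```

View pics/crop_tray.png

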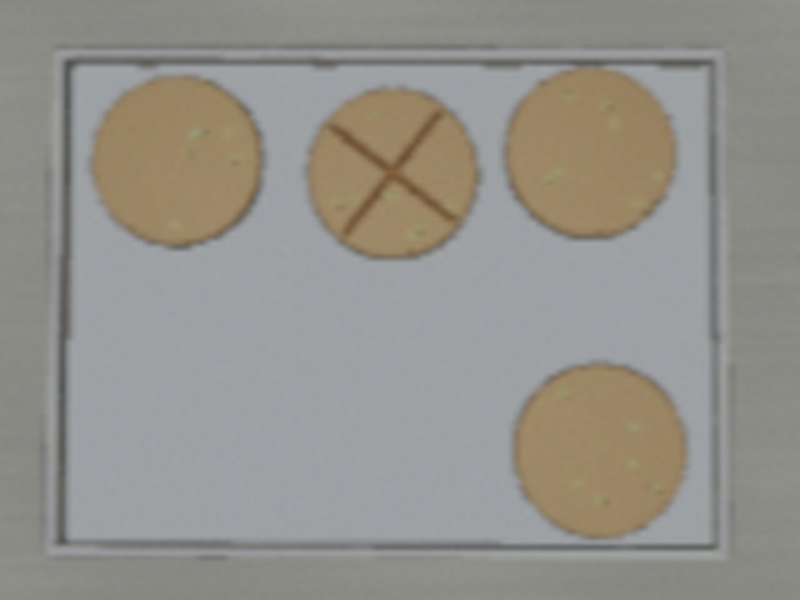

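View pics/crop_rest.png

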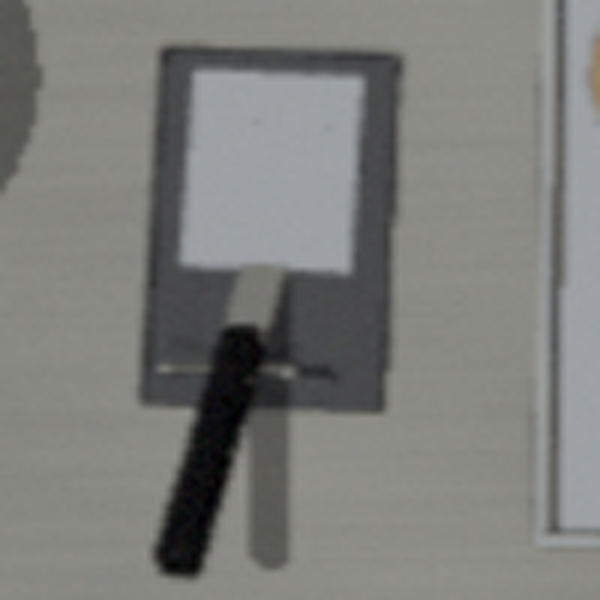

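View pics/crop_rest_s.png

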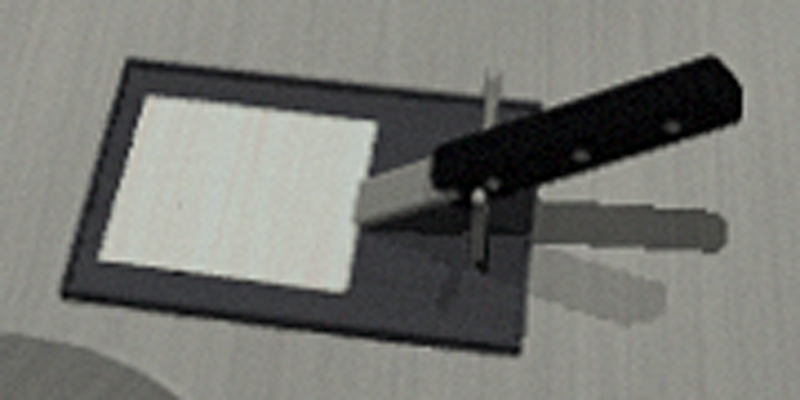

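The crop confirms that only the middle one carries the cross. Now I'll refine positions from picture edges, using both views.

Run:
```python
from h import *
import pickle
cal={}
for c in ['side','top']:
    f=eyes.grab_frame(c); cal[c]=({k:np.array(f[k]) for k in('mtx','dist')},)+campose(c,f)
pickle.dump(cal,open('cal.pkl','wb'))
T=cal['top']
def at(crop,s,off,z,c='top'): 
    return np.round(atz(*ray(*cal[c],[(crop[0]+.5)/s-.5+off[0],(crop[1]+.5)/s-.5+off[1]]),z),4)
B=[at(p,6,(120,185),.005) for p in [(192,70),(365,75),(352,273),(180,266)]]
print('blade fl,fr,rr,rl',B,'mid',np.mean(B,0))
f=(B[0]+B[1])/2-(B[2]+B[3])/2; print('len',np.linalg.norm(f),'yaw',np.degrees(np.arctan2(f[1],f[0])), 'w',np.linalg.norm(B[0]-B[1]))
P=[at(p,6,(120,185),.003) for p in [(162,47),(402,56),(382,410),(140,403)]]; print('plate',P,np.mean(P,0)); f=(P[0]+P[1])/2-(P[2]+P[3])/2; print(np.degrees(np.arctan2(f[1],f[0])),np.linalg.norm(f))
print('handle end',[at((180,562),6,(120,185),z) for z in(.09,.101)])
Ty=[at(p,5,(200,165),.025) for p in [(52,50),(725,50),(727,555),(48,555)]];print('tray',Ty,np.mean(Ty,0))
Ti=[at(p,5,(200,165),.003) for p in [(72,66),(714,66),(716,545),(68,545)]];print('trayin',Ti,np.mean(Ti,0))
for n,p in dict(mid=(392,173.5),a=(177,161),b=(591,153),c=(600,450)).items(): print(n,at(p,5,(200,165),.012))
# side blade
S=[at(p,800/180,(220,315),.005,'side') for p in [(145,95),(378,121),(350,292),(98,262)]]; print('side blade',S,np.mean(S,0))
```

```text
blade fl,fr,rr,rl [array([0.6531, 0.4057, 0.005 ]), array([0.6486, 0.3176, 0.005 ]), array([0.5484, 0.3241, 0.005 ]), array([0.5537, 0.4112, 0.005 ])] mid [0.60095 0.36465 0.005  ]
len 0.09998019803941167 yaw -3.4404948727427342 w 0.08821485135735367
plate [array([0.6654, 0.4218, 0.003 ]), array([0.6581, 0.2992, 0.003 ]), array([0.4793, 0.3095, 0.003 ]), array([0.4853, 0.4316, 0.003 ])] [0.572025 0.365525 0.003   ]
-3.205470560815417 0.1797312020768793
handle end [array([0.4147, 0.3794, 0.09  ]), array([0.4158, 0.3754, 0.101 ])]
tray [array([0.7124, 0.2228, 0.025 ]), array([ 0.7032, -0.1807,  0.025 ]), array([ 0.4047, -0.1722,  0.025 ]), array([0.4123, 0.2268, 0.025 ])] [0.55815  0.024175 0.025   ]
trayin [array([0.7058, 0.2151, 0.003 ]), array([ 0.697 , -0.1769,  0.003 ]), array([ 0.4084, -0.1689,  0.003 ]), array([0.4158, 0.2193, 0.003 ])] [0.55675 0.02215 0.003  ]
mid [0.6347 0.0202 0.012 ]
a [0.6451 0.1501 0.012 ]
b [ 0.6445 -0.1     0.012 ]
c [ 0.4666 -0.1006  0.012 ]
side blade [array([0.6527, 0.3192, 0.005 ]), array([0.5519, 0.3241, 0.005 ]), array([0.5562, 0.4108, 0.005 ]), array([0.6575, 0.4065, 0.005 ])] [0.604575 0.36515  0.005   ]
```

>>> step_arm([
  [0.629, -0.467, -0.14, 0, 0, 0.121, 0],
  [0.629, -0.467, -0.14, 0, 0, 0.121, 0],
  [0.629, -0.467, -0.14, 0, 0, 0.121, 0],
  [0.629, -0.467, -0.14, 0, 0, 0.121, 0],
  [0.629, -0.467, -0.14, 0, 0, 0.121, 0],
  [0.629, -0.467, -0.14, 0, 0, 0.121, 0],
  [0.629, -0.467, -0.14, 0, 0, 0.121, 0],
  [0.629, -0.467, -0.14, 0, 0, 0.121, 0],
  [0.629, -0.467, -0.14, 0, 0, 0.121, 0],
  [0.629, -0.467, -0.14, 0, 0, 0.121, 0],
])

```text
time: 3.45
tool_pos: [0.4628, 0.373, 0.161]
tool_rot: [-0.0, 0.03, 1.0, -0.0]
contact_force: [-0.7, 0.5, 0.8]
gripper_width: 0.999
```

Run:
```python
from h import *
st=monitor.state(); f=eyes.grab_frame('wrist'); save('wrist1',f['pixels']); Rm,t=campose('wrist',f,st)
print(st['joint_pos'],st['tool_pos'],st['tool_rot'])
for P in [(.462,.373,.067),(.602,.365,.004)]: print('pred',proj(f,Rm,t,P))
for n in ['turner_grip','turner_blade']:
    for d in eyes.pinpoint(n,'wrist')[:2]: print(n,d, [np.round(atz(*ray(f,Rm,t,d['uv']),z),4) for z in(.004,.067)])
```

```text
[ 5.52909631e-01  3.42016240e-02  1.75169411e+00  5.11776670e-04
  1.35653876e+00 -9.58243416e-01] [0.46284833 0.37298676 0.16097633] [-4.89035821e-04  2.98717046e-02  9.99553621e-01 -2.28814876e-05]
pred [[281.27628987 210.2041637 ]]
pred [[281.33525912 305.7808246 ]]
turner_grip {'uv': [280.4, 211.9], 'p': 0.56} [array([0.4847, 0.3709, 0.004 ]), array([0.4635, 0.3722, 0.067 ])]
turner_blade {'uv': [281.8, 302.6], 'p': 0.7} [array([0.5976, 0.3658, 0.004 ]), array([0.5527, 0.3682, 0.067 ])]
turner_blade {'uv': [280.4, 210.0], 'p': 0.55} [array([0.4826, 0.371 , 0.004 ]), array([0.4618, 0.3723, 0.067 ])]
```

View pics/wrist1.png

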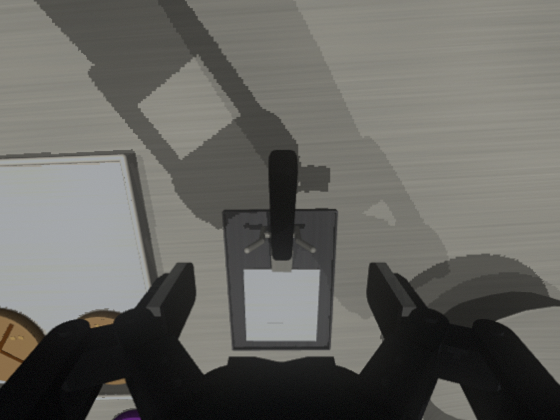

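The wrist picture shows the black handle centred between the fingers (grip at 281,211; predicted 281,210), so I'll go down and grip.

>>> step_arm([
  [0, 0, -0.1, 0, 0, 0, 0],
  [0, 0, -0.18, 0, 0, 0, 0],
  [0, 0, -0.226, 0, 0, 0, 0],
  [0, 0, -0.226, 0, 0, 0, 0],
  [0, 0, -0.226, 0, 0, 0, 255],
  [0, 0, -0.226, 0, 0, 0, 255],
  [0, 0, -0.226, 0, 0, 0, 255],
  [0, 0, -0.226, 0, 0, 0, 255],
  [0, 0, -0.226, 0, 0, 0, 255],
  [0, 0, -0.226, 0, 0, 0, 255],
])

```text
time: 4.6
tool_pos: [0.4632, 0.3742, 0.0495]
tool_rot: [0.001, 0.029, 1.0, 0.001]
contact_force: [-0.2, -0.2, 3.9]
gripper_width: 0.228
```

```bash
cat > plan.py <<'E'
import numpy as np, json, os
from scipy.spatial.transform import Rotation as R, Slerp
# tool pose at grasp (commanded) and blade pose at grasp
a=np.radians(86.58)
Rg=R.from_matrix(np.array([[np.sin(a),np.cos(a),0],[-np.cos(a),np.sin(a),0],[0,0,1]]))*R.from_euler('x',180,degrees=True)
# tool y along (cos a, sin a): check below
Pg=np.array([.4628,.3730,.048])
yaw=-3.4
Rb=R.from_euler('z',yaw,degrees=True); Pb=np.array([.4628,.3730,0])+Rb.apply([.1401,0,0]); Pb[2]=.004
Rtb=Rb.inv()*Rg       # tool rot in blade frame
ptb=Rb.inv().apply(Pg-Pb)
def tool(bp,br): return np.array(bp)+br.apply(ptb), br*Rtb
def load():
    d=json.load(open('cmd.json')); return np.array(d['p']),R.from_quat(d['q'])
def store(p,r): json.dump(dict(p=list(map(float,p)),q=list(map(float,r.as_quat()))),open('cmd.json','w'))
def rows(poses,grip=255,commit=True):
    """poses: list of (bladepos, bladeRot) one per row (<=10)"""
    p0,r0=load(); out=[]
    for bp,br in poses:
        p,r=tool(bp,br); s=(p-p0)/.5; w=(r*r0.inv()).as_rotvec()/1.5
        out.append([round(float(x),3) for x in [*s,*w]]+[grip])
    if commit: 
        store(p0+.5*np.array(out[-1][:3]), R.from_rotvec(1.5*np.array(out[-1][3:6]))*r0)
    print('[' + ', '.join('['+', '.join(f'{v:g}' for v in o)+']' for o in out)+']')
    return out
def RPY(roll,pitch,yaw): return R.from_euler('zyx',[yaw,pitch,roll],degrees=True)  # intrinsic? lower=extrinsic
def bR(roll,pitch,yaw): # R = Rz(yaw) Ry(pitch) Rx(roll)
    return R.from_euler('ZYX',[yaw,pitch,roll],degrees=True)
def lerp(A,B,n): # A,B: (x,y,z,roll,pitch,yaw)
    A=np.array(A,float);B=np.array(B,float)
    return [ (v[:3],bR(*v[3:])) for v in [A+(B-A)*(i+1)/n for i in range(n)]]
E
python3 - <<'E'
from plan import *
print(Rg.as_matrix().round(3), 'quat',Rg.as_quat().round(4), ptb.round(4))
store(Pg,Rg)
A=(Pb[0],Pb[1],.004,0,0,-3.4)
B=(Pb[0],Pb[1],.080,0,0,-3.4)
C=(.525,.10,.085,0,0,-1.3)
rows(lerp(A,B,2)+lerp(B,C,8))
E
```

```text
[[ 0.998 -0.06  -0.   ]
 [-0.06  -0.998 -0.   ]
 [ 0.     0.    -1.   ]] quat [ 0.9996 -0.0298 -0.      0.    ] [-0.1401  0.      0.044 ]
[[0, 0, 0.076, 0, 0, -0, 255], [0, 0, 0.152, 0, 0, -0, 255], [-0.019, -0.067, 0.153, 0, 0, 0.003, 255], [-0.039, -0.135, 0.154, 0, -0, 0.006, 255], [-0.058, -0.202, 0.156, 0, -0, 0.009, 255], [-0.078, -0.27, 0.157, 0, 0, 0.012, 255], [-0.097, -0.337, 0.158, 0, 0, 0.015, 255], [-0.117, -0.405, 0.16, 0, 0, 0.018, 255], [-0.136, -0.472, 0.161, 0, 0, 0.021, 255], [-0.156, -0.54, 0.162, 0, -0, 0.024, 255]]
```

>>> step_arm([
  [0, 0, 0.076, 0, 0, 0, 255],
  [0, 0, 0.152, 0, 0, 0, 255],
  [-0.019, -0.067, 0.153, 0, 0, 0.003, 255],
  [-0.039, -0.135, 0.154, 0, 0, 0.006, 255],
  [-0.058, -0.202, 0.156, 0, 0, 0.009, 255],
  [-0.078, -0.27, 0.157, 0, 0, 0.012, 255],
  [-0.097, -0.337, 0.158, 0, 0, 0.015, 255],
  [-0.117, -0.405, 0.16, 0, 0, 0.018, 255],
  [-0.136, -0.472, 0.161, 0, 0, 0.021, 255],
  [-0.156, -0.54, 0.162, 0, 0, 0.024, 255],
])

```text
time: 5.6
tool_pos: [0.3828, 0.1026, 0.1284]
tool_rot: [-0.001, 0.01, 1.0, -0.0]
contact_force: [0.3, 0.0, -2.3]
gripper_width: 0.223
```

Run:
```python
from h import *
from plan import *
st=monitor.state(); print(st['joint_pos'],st['tool_pos'],st['gripper_width'],st['contact_force'])
for c in ['side','wrist']:
    f=eyes.grab_frame(c); Rm,t=campose(c,f,st)
    # predicted blade corners
    p,r=load(); 
    print(p)
    br=r*Rtb.inv(); bp=np.array(st['tool_pos'])-br.apply(ptb)
    q=[bp+br.apply(v) for v in [(.05,.043,0),(.05,-.043,0),(-.05,-.043,0),(-.05,.043,0)]]
    im=f['pixels'].copy(); uv=proj(f,Rm,t,q); cv2.polylines(im,[np.round(uv).astype(int)],True,(255,0,0),1)
    save(c+'2',im)
```

```text
[ 7.33971034e-02 -4.61669814e-01  2.22715657e+00  4.02649682e-05
  1.37823996e+00 -1.47669679e+00] [0.38283926 0.10256125 0.12837582] 0.2231004151368345 [ 0.34620664  0.00957344 -2.28904187]
[0.3848 0.103  0.129 ]
[0.3848 0.103  0.129 ]
```

View pics/side2.png

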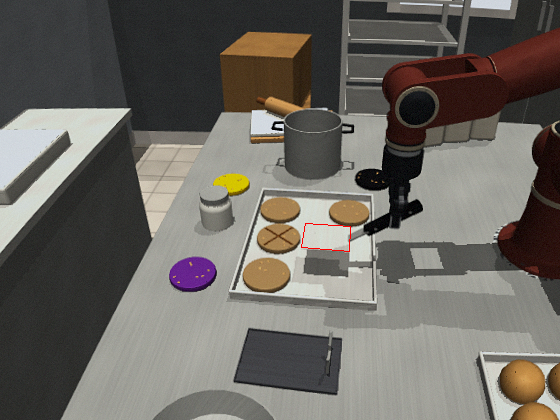

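View pics/wrist2.png

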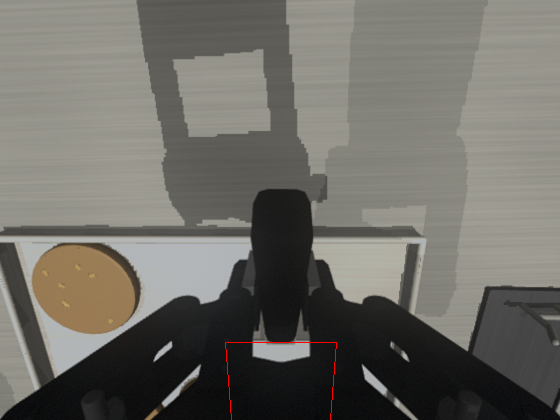

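>>> step_arm([
  [0, 0, 0, 0.09, 0, 0, 255],
  [0, 0, 0, 0.14, 0, 0, 255],
  [0, 0, 0, 0.14, 0, 0, 255],
])

```text
time: 6.0
tool_pos: [0.3837, 0.1027, 0.1283]
tool_rot: [-0.002, 0.012, 0.994, 0.105]
contact_force: [0.0, 0.0, -2.5]
gripper_width: 0.223
```

Run:
```python
from h import *
st=monitor.state(); print(st['joint_pos'],st['tool_pos'],st['tool_rot'])
```

```text
[-0.07784829 -0.48808219  2.25536667  0.21248621  1.39629333 -1.66317164] [0.38374296 0.10271633 0.12832286] [-0.00203081  0.01233539  0.99441726  0.10477608]
```

```bash
cat > kin.py <<'E'
import numpy as np
from scipy.spatial.transform import Rotation as R
from scipy.optimize import least_squares
LIM=np.array([[-3.01,3.01],[-1.01,2.22],[.06,2.58],[-1.02,4.17],[.09,2.62],[-3.14,3.14]])
D=[([1.21300804,5.33715504e-02,1.61422431,0,1.47601364,-.118980495],[.14761532,.60670359,.23009554]),
([.552909631,.034201624,1.75169411,.000511776,1.35653876,-.958243416],[.46284833,.37298676,.16097633]),
([.0733971034,-.461669814,2.22715657,.00004,1.37823996,-1.47669679],[.38283926,.10256125,.12837582]),
([-.07784829,-.48808219,2.25536667,.21248621,1.39629333,-1.66317164],[.38374296,.10271633,.12832286])]
def fk(q,P,s4=1):
    a1,d,h,L2,L3,Lt,dw=P
    Rz=R.from_euler('z',q[0]); R2=Rz*R.from_euler('y',q[1]); R3=R2*R.from_euler('y',q[2])
    p=Rz.apply([a1,0,h])+R2.apply([0,0,L2])+R3.apply([0,d,L3])
    R4=R3*R.from_euler('z',s4*q[3]); R5=R4*R.from_euler('y',q[4]); p=p+R5.apply([0,dw,Lt])
    return p,R5*R.from_euler('z',q[5])
def fit(s4=1):
    f=lambda P:np.concatenate([fk(q,P,s4)[0]-np.array(p) for q,p in D]+[(np.array(P)-[0,.074,.3,.43,.59,.3,0])*1e-3])
    return least_squares(f,[0,.074,.3,.43,.59,.3,0])
E
python3 - <<'E'
from kin import *
from h import q2R
for s in (1,-1):
    r=fit(s); print(s,r.x.round(4),np.abs(r.fun[:12]).max())
    P=r.x
    print((fk(D[3][0],P,s)[1].as_matrix()).round(3)); 
print(q2R([-0.00203081,0.01233539,0.99441726,0.10477608]).as_matrix().round(3))
print(q2R([0,.119120,.992879,0]).as_matrix().round(3)); print(fk(D[0][0],P,s)[1].as_matrix().round(3))
E
```

```text
1 [-0.0109  0.0701  0.1358  0.4342  0.6056  0.2798  0.0041] 0.005172318936190079
[[-0.025 -1.    -0.001]
 [-0.978  0.024  0.208]
 [-0.208  0.007 -0.978]]
-1 [-0.0045  0.1339 -0.426   0.4458  0.5978 -0.2699 -0.0595] 0.005348451984157898
[[ 0.057 -0.998 -0.034]
 [-0.977 -0.049 -0.206]
 [ 0.204  0.045 -0.978]]
[[-1.     0.025 -0.001]
 [ 0.024  0.978  0.208]
 [ 0.007  0.208 -0.978]]
[[-0.972  0.237  0.   ]
 [ 0.237  0.972  0.   ]
 [ 0.     0.    -1.   ]]
[[-0.237 -0.972 -0.001]
 [-0.972  0.237 -0.002]
 [ 0.002  0.    -1.   ]]
```

```bash
cat >> kin.py <<'E'
Q90=R.from_euler('z',90,degrees=True)
Pf=fit(1).x
def tfk(q): p,r=fk(q,Pf); return p,r*Q90
def ik(p,r,q0):
    f=lambda q:np.concatenate([(tfk(q)[0]-p)*5,(tfk(q)[1]*r.inv()).as_rotvec(),1e-5*(q-q0)])
    s=least_squares(f,q0); return s.x,np.abs(s.fun[:6]).max()
E
cat > traj.py <<'E'
from plan import *
floor=.003
yp=.10; X=.51
def flip(phi,p=8,dz=.004,yp=yp,X=X,yaw=-1.3):
    s,c=np.sin(np.radians(phi)),np.cos(np.radians(phi))
    return (X,yp+.052*c+.001,floor+.052*s+dz,phi,p*min(1,phi/60),yaw)
E
python3 - <<'E'
from kin import *; from traj import *
H=R.from_euler('z',180,degrees=True)
W=[(.525,.023,.05,0,5,-1.3),(.525,.023,.009,0,5,-1.3),(.645,.02,.004,0,0,-1.3),(.645,.02,.04,0,0,-1.3),(.58,.08,.04,0,0,-1.3)]
W+=[flip(a) for a in range(0,91,10)]+[(X,yp-.02,.08,95,8,-1.3)]+[(X,yp+.02,.15,90,8,-1.3)]+[(X,yp+.02,.2,a,0,-1.3) for a in (60,30,0)]
q=np.array(D[3][0])
for w in W:
    p,r=tool(w[:3],bR(*w[3:])); r=r*H; q,e=ik(p,r,q)
    bad=[i+1 for i in range(6) if not LIM[i,0]+.03<q[i]<LIM[i,1]-.03]
    print(np.round(w,3),p.round(3),q.round(2),round(e,4),bad)
E
```

```text
[ 0.525  0.023  0.05   0.     5.    -1.3  ] [0.389 0.026 0.106] [-0.12 -0.4   2.22 -0.01  1.4  -1.66] 0.0 []
[ 0.525  0.023  0.009  0.     5.    -1.3  ] [0.389 0.026 0.065] [-0.12 -0.36  2.27 -0.01  1.32 -1.66] 0.0 []
[ 0.645  0.02   0.004  0.     0.    -1.3  ] [0.505 0.023 0.048] [-0.1  -0.1   2.08  0.    1.16 -1.65] 0.0 []
[ 0.645  0.02   0.04   0.     0.    -1.3  ] [0.505 0.023 0.084] [-0.1  -0.14  2.05 -0.    1.23 -1.65] 0.0 []
[ 0.58  0.08  0.04  0.    0.   -1.3 ] [0.44  0.083 0.084] [ 0.02 -0.29  2.17  0.    1.25 -1.53] 0.0 []
[ 0.51   0.153  0.007  0.     0.    -1.3  ] [0.37  0.156 0.051] [ 0.21 -0.39  2.31  0.    1.22 -1.33] 0.0 []
[ 0.51   0.152  0.016 10.     1.333 -1.3  ] [0.371 0.148 0.063] [ 0.07 -0.43  2.33  0.18  1.26 -1.54] 0.0 []
[ 0.51   0.15   0.025 20.     2.667 -1.3  ] [0.372 0.138 0.073] [-0.08 -0.44  2.34  0.36  1.33 -1.72] 0.0 []
[ 0.51   0.146  0.033 30.     4.    -1.3  ] [0.372 0.127 0.081] [-0.23 -0.42  2.35  0.5   1.42 -1.88] 0.0 []
[ 0.51   0.141  0.04  40.     5.333 -1.3  ] [0.373 0.116 0.087] [-0.35 -0.37  2.35  0.63  1.52 -2.02] 0.0 []
[ 5.100e-01  1.3
[... 451 characters left out ...]
68  0.02  2.36  0.93  1.88 -2.4 ] 0.0 []
[ 5.10e-01  1.01e-01  5.90e-02  9.00e+01  8.00e+00 -1.30e+00] [0.37  0.06  0.078] [-0.71  0.16  2.35  0.98  1.96 -2.49] 0.0 []
[ 5.1e-01  8.0e-02  8.0e-02  9.5e+01  8.0e+00 -1.3e+00] [0.37  0.039 0.096] [-0.75  0.19  2.33  1.    2.04 -2.49] 0.0 []
[ 0.51  0.12  0.15 90.    8.   -1.3 ] [0.37  0.079 0.169] [-0.68 -0.08  2.38  1.1   2.04 -2.27] 0.0 []
[ 0.51  0.12  0.2  60.    0.   -1.3 ] [0.369 0.085 0.222] [-0.59 -0.43  2.29  0.87  1.88 -2.13] 0.0 []
[ 0.51  0.12  0.2  30.    0.   -1.3 ] [0.369 0.101 0.238] [-0.31 -0.57  2.18  0.5   1.68 -1.84] 0.0 []
[ 0.51  0.12  0.2   0.    0.   -1.3 ] [0.37  0.123 0.244] [ 0.13 -0.51  2.07  0.    1.59 -1.42] 0.0 []
```

Run:
```python
from plan import *
p,r=load(); store(p,R.from_rotvec([.21,0,0])*r)
A=(.525,.103,.085,12,0,-1.3); B=(.527,.023,.035,0,5,-1.3); C=(.527,.023,.0105,0,5,-1.3)
rows(lerp(A,B,4)+lerp(B,C,3)+[lerp(B,C,3)[-1]])
```

```text
[[0.003, -0.047, -0.02, -0.035, 0.012, 0.001, 255], [0.006, -0.083, -0.038, -0.07, 0.027, 0.002, 255], [0.01, -0.118, -0.057, -0.104, 0.043, 0.004, 255], [0.013, -0.154, -0.076, -0.139, 0.058, 0.007, 255], [0.013, -0.154, -0.092, -0.139, 0.058, 0.007, 255], [0.013, -0.154, -0.109, -0.139, 0.058, 0.007, 255], [0.013, -0.154, -0.125, -0.139, 0.058, 0.007, 255], [0.013, -0.154, -0.125, -0.139, 0.058, 0.007, 255]]
```

>>> step_arm([
  [0.003, -0.047, -0.02, -0.035, 0.012, 0.001, 255],
  [0.006, -0.083, -0.038, -0.07, 0.027, 0.002, 255],
  [0.01, -0.118, -0.057, -0.104, 0.043, 0.004, 255],
  [0.013, -0.154, -0.076, -0.139, 0.058, 0.007, 255],
  [0.013, -0.154, -0.092, -0.139, 0.058, 0.007, 255],
  [0.013, -0.154, -0.109, -0.139, 0.058, 0.007, 255],
  [0.013, -0.154, -0.125, -0.139, 0.058, 0.007, 255],
  [0.013, -0.154, -0.125, -0.139, 0.058, 0.007, 255],
])

```text
time: 6.8
tool_pos: [0.3906, 0.0273, 0.066]
tool_rot: [-0.044, 0.01, 0.999, 0.0]
contact_force: [0.1, -0.5, -1.5]
gripper_width: 0.222
```

```bash
cat > chk.py <<'E'
from h import *
from plan import *
import sys
def chk(tag,cams=('side','top')):
    st=monitor.state(); print('t',st['time'],'tool',np.round(st['tool_pos'],4),'F',np.round(st['contact_force'],1),'w',round(st['gripper_width'],3)); print('cmd',load()[0].round(4),'q',np.round(st['joint_pos'],2))
    br=q2R(st['tool_rot'])*R.from_euler('z',180,degrees=True).inv()*Rtb.inv(); bp=np.array(st['tool_pos'])-br.apply(ptb)
    print('blade',bp.round(4),'ypr',br.as_euler('ZYX',degrees=True).round(2))
    for c in cams:
        f=eyes.grab_frame(c); Rm,t=campose(c,f,st); q=[bp+br.apply(v) for v in [(.05,.043,0),(.05,-.043,0),(-.05,-.043,0),(-.05,.043,0)]]
        im=f['pixels'].copy(); uv=proj(f,Rm,t,q)
        box=(180,180,220,165) if c=='side' else (190,160,180,135)
        x,y,w,h=box; im=cv2.resize(im[y:y+h,x:x+w],(w*3,h*3),interpolation=cv2.INTER_CUBIC)
        cv2.polylines(im,[np.round((uv-[x,y])*3).astype(int)],True,(255,0,0),1)
        save(tag+c,im)
E
python3 -c "
from chk import *
chk('c3')"
```

```text
t 6.8 tool [0.3906 0.0273 0.066 ] F [ 0.1 -0.5 -1.5] w 0.222
cmd [0.3913 0.026  0.0665] q [-0.11 -0.31  2.23 -0.01  1.31 -1.66]
blade [0.5263 0.0247 0.01  ] ypr [-1.1   5.01  0.  ]
```

View pics/c3side.png

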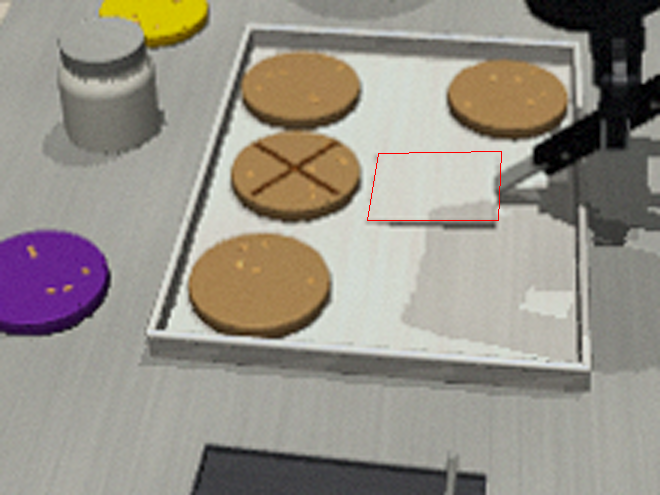

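View pics/c3top.png

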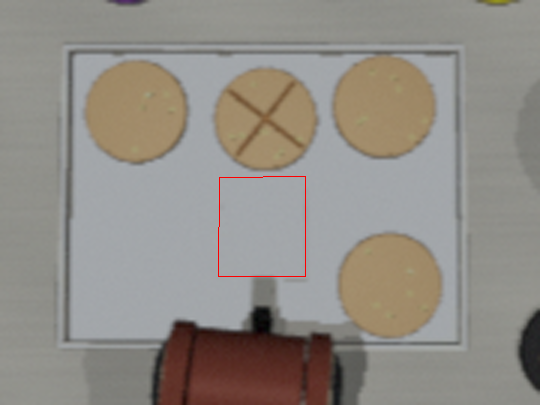

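The blade lies just short of the bannock (blade nose at top crop row 177, bannock edge at row 170) and is nearly centred on it. Now I'll push in with light pressure.

Run:
```python
from plan import *
z=lambda p:.004+.05*np.sin(np.radians(p))
A=(.527,.023,.0105,0,5,-1.3); B=(.530,.021,z(5),0,5,-1.3); C=(.602,.019,z(5),0,5,-1.3)
rows(lerp(A,B,2)+lerp(B,C,7))
```

```text
[[0.003, -0.002, -0.002, 0, -0, -0, 255], [0.006, -0.004, -0.004, 0, -0, -0, 255], [0.027, -0.004, -0.004, 0, -0, -0, 255], [0.047, -0.005, -0.004, 0, -0, -0, 255], [0.068, -0.006, -0.004, 0, -0, -0, 255], [0.088, -0.006, -0.004, 0, -0, -0, 255], [0.109, -0.007, -0.004, 0, -0, -0, 255], [0.129, -0.007, -0.004, 0, -0, -0, 255], [0.15, -0.008, -0.004, 0, -0, -0, 255]]
```

>>> step_arm([
  [0.003, -0.002, -0.002, 0, 0, 0, 255],
  [0.006, -0.004, -0.004, 0, 0, 0, 255],
  [0.027, -0.004, -0.004, 0, 0, 0, 255],
  [0.047, -0.005, -0.004, 0, 0, 0, 255],
  [0.068, -0.006, -0.004, 0, 0, 0, 255],
  [0.088, -0.006, -0.004, 0, 0, 0, 255],
  [0.109, -0.007, -0.004, 0, 0, 0, 255],
  [0.129, -0.007, -0.004, 0, 0, 0, 255],
  [0.15, -0.008, -0.004, 0, 0, 0, 255],
])

```text
time: 7.8
tool_pos: [0.4667, 0.0228, 0.0649]
tool_rot: [-0.044, 0.01, 0.999, 0.0]
contact_force: [-3.3, 0.2, 2.9]
gripper_width: 0.22
```

```bash
python3 -c "
from chk import *
chk('c4')"
```

```text
t 7.8 tool [0.4667 0.0228 0.0649] F [-3.3  0.2  2.9] w 0.22
cmd [0.4663 0.022  0.0645] q [-0.11 -0.1   2.06 -0.01  1.27 -1.65]
blade [0.6024 0.0201 0.0088] ypr [-1.12  5.02 -0.02]
```

View pics/c4side.png

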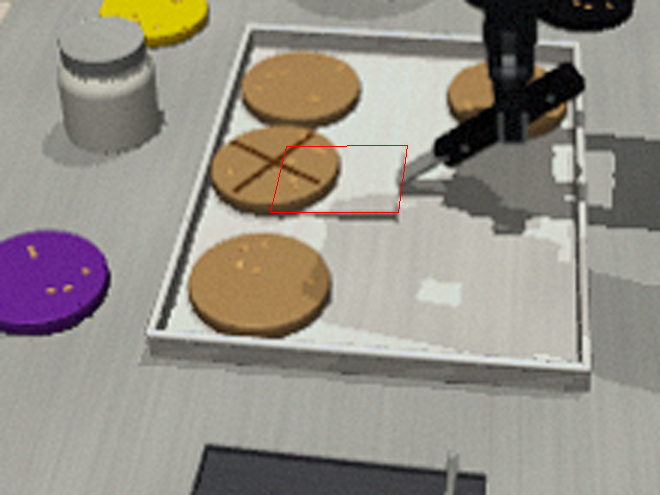

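View pics/c4top.png

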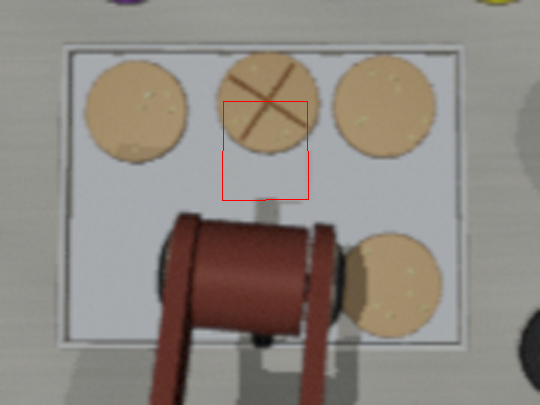

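The blade is already half under, and the bannock is against the far rim. I'll carry on and level the blade.

Run:
```python
from plan import *
z=lambda p:.004+.05*np.sin(np.radians(p))
C=(.602,.019,z(5),0,5,-1.3); D=(.620,.0187,z(3.5),0,3.5,-1.3);E=(.642,.018,z(1.5),0,1.5,-1.3)
rows(lerp(C,D,2)+lerp(D,E,4)+[lerp(D,E,4)[-1]])
```

```text
[[0.017, -0, -0.005, 0, -0.009, -0, 255], [0.033, -0, -0.01, 0, -0.018, -0, 255], [0.043, -0.001, -0.013, -0, -0.023, -0, 255], [0.053, -0.001, -0.017, -0, -0.029, -0, 255], [0.064, -0.001, -0.02, -0, -0.035, -0, 255], [0.074, -0.002, -0.023, -0.001, -0.041, -0, 255], [0.074, -0.002, -0.023, -0.001, -0.041, -0, 255]]
```

>>> step_arm([
  [0.017, 0, -0.005, 0, -0.009, 0, 255],
  [0.033, 0, -0.01, 0, -0.018, 0, 255],
  [0.043, -0.001, -0.013, 0, -0.023, 0, 255],
  [0.053, -0.001, -0.017, 0, -0.029, 0, 255],
  [0.064, -0.001, -0.02, 0, -0.035, 0, 255],
  [0.074, -0.002, -0.023, -0.001, -0.041, 0, 255],
  [0.074, -0.002, -0.023, -0.001, -0.041, 0, 255],
])

```text
time: 8.6
tool_pos: [0.5029, 0.0218, 0.0529]
tool_rot: [-0.013, 0.01, 1.0, -0.0]
contact_force: [-2.0, -0.1, 2.7]
gripper_width: 0.224
```

```bash
python3 -c "
from chk import *
chk('c5')"
```

```text
t 8.6 tool [0.5029 0.0218 0.0529] F [-2.  -0.1  2.7] w 0.224
cmd [0.5033 0.021  0.053 ] q [-0.1  -0.04  2.02 -0.    1.18 -1.65]
blade [0.6418 0.019  0.0053] ypr [-1.12  1.47 -0.03]
```

View pics/c5side.png

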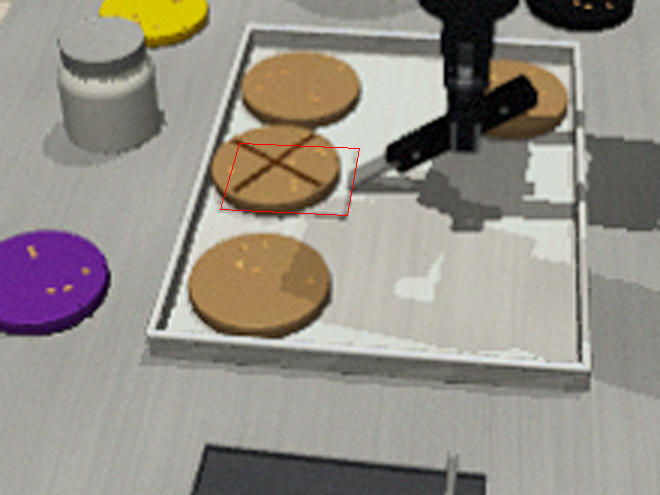

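View pics/c5top.png

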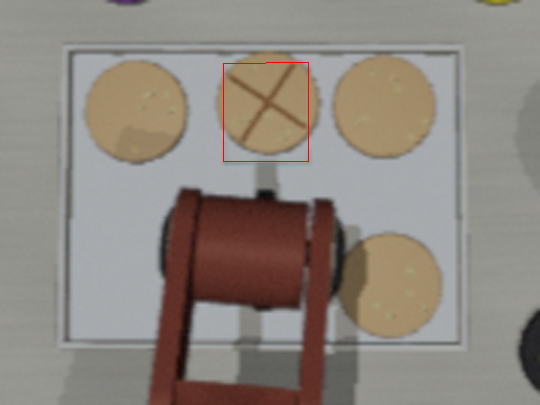

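The blade is fully under the bannock: its outline (top crop rows 62–161) covers the bannock's rows 53–155. Next I'll lift low and draw it back to the free near half.

Run:
```python
from plan import *
E=np.array((.642,.018,.004+.05*np.sin(np.radians(1.5)),0,1.5,-1.3)); F=np.array((.640,.018,.028,0,-2,-1.3)); G=np.array((.508,.153,.042,0,-1,-1.3))
L=lerp(E,F,3)
fr=np.cumsum([10,20,30,35,35,30,15]);fr=fr/fr[-1]
L+=[((F+(G-F)*a)[:3],bR(*(F+(G-F)*a)[3:])) for a in fr]
rows(L)
```

```text
[[-0.004, 0, 0.009, 0, -0.013, -0, 255], [-0.007, 0, 0.019, -0, -0.027, -0, 255], [-0.01, 0, 0.028, -0, -0.041, -0, 255], [-0.025, 0.016, 0.03, -0, -0.04, -0, 255], [-0.055, 0.047, 0.034, -0, -0.039, -0, 255], [-0.1, 0.093, 0.039, -0, -0.037, -0, 255], [-0.152, 0.147, 0.046, -0, -0.034, -0, 255], [-0.205, 0.201, 0.053, -0, -0.032, -0, 255], [-0.25, 0.247, 0.058, -0, -0.03, -0, 255], [-0.272, 0.27, 0.061, -0, -0.029, -0, 255]]
```

>>> step_arm([
  [-0.004, 0, 0.009, 0, -0.013, 0, 255],
  [-0.007, 0, 0.019, 0, -0.027, 0, 255],
  [-0.01, 0, 0.028, 0, -0.041, 0, 255],
  [-0.025, 0.016, 0.03, 0, -0.04, 0, 255],
  [-0.055, 0.047, 0.034, 0, -0.039, 0, 255],
  [-0.1, 0.093, 0.039, 0, -0.037, 0, 255],
  [-0.152, 0.147, 0.046, 0, -0.034, 0, 255],
  [-0.205, 0.201, 0.053, 0, -0.032, 0, 255],
  [-0.25, 0.247, 0.058, 0, -0.03, 0, 255],
  [-0.272, 0.27, 0.061, 0, -0.029, 0, 255],
])

```text
time: 9.7
tool_pos: [0.3642, 0.1583, 0.0834]
tool_rot: [0.008, 0.009, 1.0, 0.0]
contact_force: [0.3, -0.9, -3.7]
gripper_width: 0.221
```

```bash
python3 -c "
from chk import *
chk('c6')"
```

```text
t 9.7 tool [0.3642 0.1583 0.0834] F [ 0.3 -0.9 -3.7] w 0.221
cmd [0.3673 0.156  0.0835] q [ 0.22 -0.41  2.27 -0.    1.27 -1.33]
blade [0.505  0.1559 0.0417] ypr [-1.02 -0.94  0.06]
```

View pics/c6side.png

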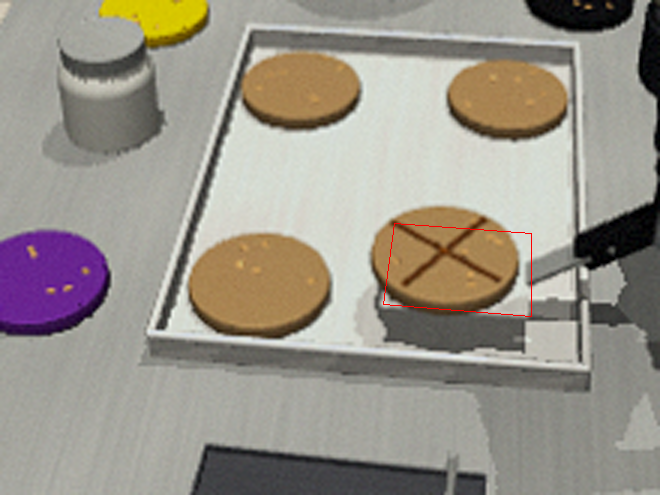

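View pics/c6top.png

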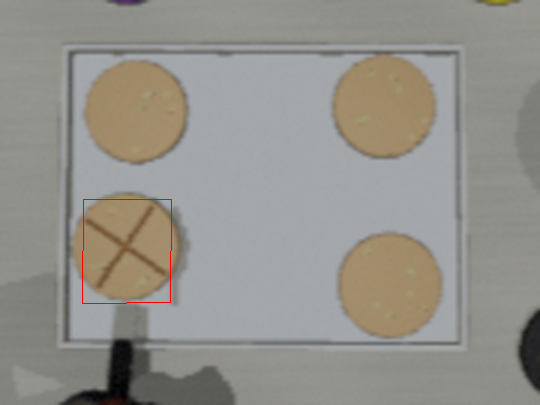

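```bash
cat > flip.py <<'E'
from plan import *
yp=.08; X=.535
def S(phi,p,zc,yp=yp,X=X):
    c=np.cos(np.radians(phi)); return (X,yp+.052*c+.001,zc,phi,p,-1.3)
def zz(phi): return max(.032,.003+.052*np.sin(np.radians(phi))+.006)
pre=[(.508,.153,.042,0,-1,-1.3),(.520,.143,.040,0,0,-1.3),S(0,2,.036)]
W=[S(a,min(15,2+a*.22),zz(a)) for a in (4,10,17,24,31,38,45,52,59,66,73)]
W+=[S(79,15,.066),(X,yp+.006,.072,82,15,-1.3)]
W+=[(X,yp-.010,.080,84,15,-1.3),(X,yp-.028,.088,86,15,-1.3),(X,yp-.045,.094,88,15,-1.3)]
E
python3 - <<'E'
from kin import *; from flip import *
H=R.from_euler('z',180,degrees=True)
q=np.array([.22,-.41,2.27,0,1.27,-1.33]); qo=None
for w in pre+W:
    p,r=tool(w[:3],bR(*w[3:])); r=r*H; q,e=ik(p,r,q)
    tz=r.apply([0,0,1]); wc=p-.28*tz; bc=p-.073*tz
    bad=[i+1 for i in range(6) if not LIM[i,0]+.03<q[i]<LIM[i,1]-.03]
    print(np.round(w,3),'tcp',p.round(3),'body',bc.round(3),'wr',wc.round(3),np.abs((q-qo)/.1).max().round(2) if qo is not None else '',round(e,4),bad); qo=q
E
```

```text
[ 0.508  0.153  0.042  0.    -1.    -1.3  ] tcp [0.367 0.156 0.084] body [0.366 0.156 0.157] wr [0.362 0.156 0.364]  0.0 []
[ 0.52   0.143  0.04   0.     0.    -1.3  ] tcp [0.38  0.146 0.084] body [0.38  0.146 0.157] wr [0.38  0.146 0.364] 0.36 0.0 []
[ 0.535  0.133  0.036  0.     2.    -1.3  ] tcp [0.397 0.136 0.085] body [0.399 0.136 0.158] wr [0.406 0.136 0.365] 0.6 0.0 []
[ 0.535  0.133  0.032  4.     2.88  -1.3  ] tcp [0.397 0.133 0.083] body [0.401 0.128 0.156] wr [0.411 0.113 0.362] 0.74 0.0 []
[ 0.535  0.132  0.032 10.     4.2   -1.3  ] tcp [0.398 0.128 0.085] body [0.403 0.115 0.157] wr [0.417 0.079 0.36 ] 1.06 0.0 []
[ 0.535  0.131  0.032 17.     5.74  -1.3  ] tcp [0.4   0.121 0.088] body [0.406 0.099 0.157] wr [0.424 0.038 0.354] 1.14 0.0 []
[ 0.535  0.129  0.032 24.     7.28  -1.3  ] tcp [0.401 0.114 0.09 ] body [0.409 0.084 0.156] wr [ 0.431 -0.001  0.343] 1.03 0.0 []
[ 0.535  0.126  0.036 31.     8.82  -1.3  ] tcp [0.402 0.106 0.095] body [0.411 0.068 0.156] wr [ 0.435 -0.039  0.332] 0.92 0.0 []
[ 0.535  0.122  0.041 38.    10.36  -1.3  ] tcp [0.403 0.098 0.1  ] body [0
[... 861 characters left out ...]
 tcp [0.401 0.051 0.11 ] body [ 0.403 -0.021  0.124] wr [ 0.408 -0.224  0.162] 0.51 0.0 []
[ 5.35e-01  8.60e-02  7.20e-02  8.20e+01  1.50e+01 -1.30e+00] tcp [0.4   0.045 0.114] body [ 0.401 -0.027  0.124] wr [ 0.404 -0.232  0.152] 0.31 0.0 []
[ 5.35e-01  7.00e-02  8.00e-02  8.40e+01  1.50e+01 -1.30e+00] tcp [0.4   0.029 0.121] body [ 0.4   -0.043  0.128] wr [ 0.401 -0.249  0.149] 0.38 0.0 []
[ 5.35e-01  5.20e-02  8.80e-02  8.60e+01  1.50e+01 -1.30e+00] tcp [0.4   0.011 0.127] body [ 0.399 -0.062  0.132] wr [ 0.398 -0.268  0.146] 0.4 0.0 []
[ 5.35e-01  3.50e-02  9.40e-02  8.80e+01  1.50e+01 -1.30e+00] tcp [ 0.399 -0.006  0.132] body [ 0.398 -0.079  0.134] wr [ 0.395 -0.286  0.141] 0.35 0.0 []
```

Run:
```python
from flip import *
W[-2]=(X,yp-.026,.088,87,15,-1.3); W[-1]=(X,yp-.038,.094,91,15,-1.3)
L=[(np.array(w[:3]),bR(*w[3:])) for w in pre[1:]+W]
print(len(L)); rows(L[:9]); rows(L[9:])
```

```text
18
[[0.025, -0.02, 0.001, 0, 0.012, -0, 255], [0.059, -0.04, 0.003, 0.001, 0.035, -0, 255], [0.06, -0.046, -0.001, 0.047, 0.044, -0.001, 255], [0.062, -0.057, 0.004, 0.118, 0.058, -0.004, 255], [0.065, -0.07, 0.009, 0.199, 0.073, -0.009, 255], [0.067, -0.085, 0.012, 0.281, 0.089, -0.016, 255], [0.069, -0.1, 0.022, 0.363, 0.103, -0.025, 255], [0.071, -0.116, 0.034, 0.444, 0.117, -0.037, 255], [0.073, -0.133, 0.043, 0.525, 0.131, -0.05, 255]]
[[0.001, -0.016, 0.008, 0.08, 0.016, -0.018, 255], [0.002, -0.033, 0.013, 0.159, 0.032, -0.038, 255], [-0.001, -0.049, 0.01, 0.239, 0.03, -0.057, 255], [-0.003, -0.065, 0.005, 0.318, 0.028, -0.076, 255], [-0.006, -0.077, 0.011, 0.386, 0.026, -0.092, 255], [-0.007, -0.088, 0.018, 0.42, 0.025, -0.101, 255], [-0.008, -0.12, 0.031, 0.442, 0.024, -0.106, 255], [-0.009, -0.153, 0.043, 0.476, 0.024, -0.114, 255], [-0.011, -0.177, 0.049, 0.521, 0.022, -0.125, 255]]
```

>>> step_arm([
  [0.025, -0.02, 0.001, 0, 0.012, 0, 255],
  [0.059, -0.04, 0.003, 0.001, 0.035, 0, 255],
  [0.06, -0.046, -0.001, 0.047, 0.044, -0.001, 255],
  [0.062, -0.057, 0.004, 0.118, 0.058, -0.004, 255],
  [0.065, -0.07, 0.009, 0.199, 0.073, -0.009, 255],
  [0.067, -0.085, 0.012, 0.281, 0.089, -0.016, 255],
  [0.069, -0.1, 0.022, 0.363, 0.103, -0.025, 255],
  [0.071, -0.116, 0.034, 0.444, 0.117, -0.037, 255],
  [0.073, -0.133, 0.043, 0.525, 0.131, -0.05, 255],
])

```text
time: 10.7
tool_pos: [0.4045, 0.0884, 0.106]
tool_rot: [-0.09, 0.05, 0.918, 0.383]
contact_force: [0.2, 0.6, -2.9]
gripper_width: 0.228
```

>>> step_arm([
  [0.001, -0.016, 0.008, 0.08, 0.016, -0.018, 255],
  [0.002, -0.033, 0.013, 0.159, 0.032, -0.038, 255],
  [-0.001, -0.049, 0.01, 0.239, 0.03, -0.057, 255],
  [-0.003, -0.065, 0.005, 0.318, 0.028, -0.076, 255],
  [-0.006, -0.077, 0.011, 0.386, 0.026, -0.092, 255],
  [-0.007, -0.088, 0.018, 0.42, 0.025, -0.101, 255],
  [-0.008, -0.12, 0.031, 0.442, 0.024, -0.106, 255],
  [-0.009, -0.153, 0.043, 0.476, 0.024, -0.114, 255],
  [-0.011, -0.177, 0.049, 0.521, 0.022, -0.125, 255],
])

```text
time: 11.6
tool_pos: [0.3992, -0.0006, 0.1299]
tool_rot: [-0.081, 0.101, 0.695, 0.707]
contact_force: [0.0, 0.0, -2.7]
gripper_width: 0.224
```

```bash
python3 -c "
from chk import *
chk('c7')"
```

```text
t 11.6 tool [ 0.3992 -0.0006  0.1299] F [ 0.   0.  -2.7] w 0.224
cmd [0.3983 0.001  0.1295] q [-0.78  0.32  2.08  0.98  2.06 -2.29]
blade [0.536  0.0398 0.0949] ypr [-1.53 14.72 90.76]
```

View pics/c7side.png

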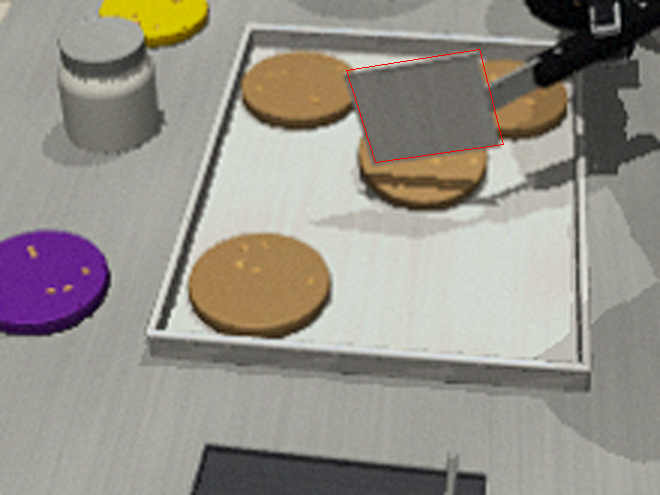

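View pics/c7top.png

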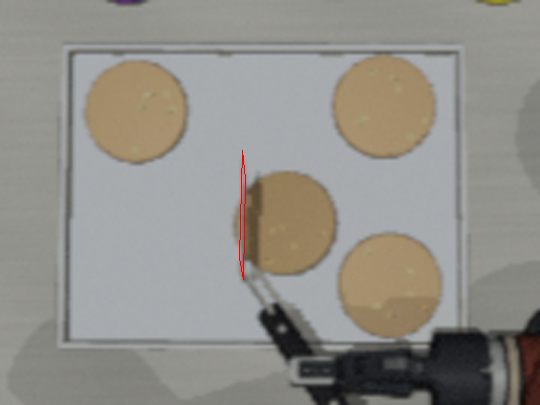

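The bannock has turned over. It lies flat and plain face up at top crop (286,222), clear of its neighbours. Now I'll back off upward, unroll, and go above the rest.

Run:
```python
from plan import *
from kin import ik,LIM
W0=(.535,.042,.094,91,15,-1.3)
W1=(.530,.062,.150,83,14,-1.3); W2=(.540,.16,.19,45,6,-2);W3=(.575,.29,.17,8,0,-3); W4=(Pb[0],Pb[1],.085,0,0,-3.4)
L=lerp(W0,W1,2)+lerp(W1,W2,5)+lerp(W2,W3,5)+lerp(W3,W4,5)+[lerp(W3,W4,1)[-1]]
q=np.array([-.78,.32,2.08,.98,2.06,-2.29]);H=R.from_euler('z',180,degrees=True);qo=q
for b,r in L:
    p,t=tool(b,r); q,e=ik(p,t*H,q); print(p.round(3),round(e,4),np.abs((q-qo)/.1).max().round(2),[i for i in range(6) if not LIM[i,0]+.05<q[i]<LIM[i,1]-.05]);qo=q
rows(L[:9]);rows(L[9:])
```

```text
[0.396 0.011 0.159] 0.0 2.66 []
[0.394 0.021 0.189] 0.0 0.97 []
[0.397 0.042 0.199] 0.0 0.88 []
[0.398 0.064 0.209] 0.0 0.84 []
[0.4   0.087 0.218] 0.0 0.78 []
[0.402 0.11  0.227] 0.0 0.91 []
[0.403 0.134 0.236] 0.0 1.06 []
[0.409 0.164 0.232] 0.0 1.37 []
[0.416 0.196 0.229] 0.0 1.46 []
[0.422 0.227 0.224] 0.0 1.48 []
[0.428 0.259 0.219] 0.0 1.5 []
[0.435 0.291 0.214] 0.0 1.5 []
[0.44  0.308 0.197] 0.0 0.48 []
[0.446 0.324 0.18 ] 0.0 0.5 []
[0.452 0.34  0.163] 0.0 0.52 []
[0.457 0.357 0.146] 0.0 0.54 []
[0.463 0.373 0.129] 0.0 0.56 []
[0.463 0.373 0.129] 0.0 0.0 []
[[-0.004, 0.02, 0.06, -0.045, -0.005, 0.012, 255], [-0.008, 0.041, 0.119, -0.09, -0.009, 0.023, 255], [-0.004, 0.083, 0.139, -0.177, -0.026, 0.041, 255], [0, 0.126, 0.158, -0.264, -0.041, 0.057, 255], [0.004, 0.171, 0.177, -0.352, -0.056, 0.07, 255], [0.007, 0.218, 0.195, -0.44, -0.071, 0.081, 255], [0.009, 0.265, 0.212, -0.529, -0.084, 0.09, 255], [0.022, 0.327, 0.206, -0.615, -0.091, 0.097, 255], [0.035, 0.389, 0.199, -0.702, -0.097, 0.103, 255]]
[[0.013, 0.063, -0.009, -0.087, -0.01, 0.002, 255], [0.025, 0.127, -0.019, -0.173, -0.02, 0.003, 255], [0.038, 0.191, -0.031, -0.26, -0.029, 0.001, 255], [0.049, 0.224, -0.065, -0.279, -0.028, 0.001, 255], [0.06, 0.257, -0.098, -0.297, -0.027, 0.001, 255], [0.072, 0.29, -0.132, -0.316, -0.026, 0, 255], [0.083, 0.322, -0.166, -0.334, -0.024, 0, 255], [0.094, 0.355, -0.2, -0.353, -0.023, -0, 255], [0.094, 0.355, -0.2, -0.353, -0.023, -0, 255]]
```

>>> step_arm([
  [-0.004, 0.02, 0.06, -0.045, -0.005, 0.012, 255],
  [-0.008, 0.041, 0.119, -0.09, -0.009, 0.023, 255],
  [-0.004, 0.083, 0.139, -0.177, -0.026, 0.041, 255],
  [0, 0.126, 0.158, -0.264, -0.041, 0.057, 255],
  [0.004, 0.171, 0.177, -0.352, -0.056, 0.07, 255],
  [0.007, 0.218, 0.195, -0.44, -0.071, 0.081, 255],
  [0.009, 0.265, 0.212, -0.529, -0.084, 0.09, 255],
  [0.022, 0.327, 0.206, -0.615, -0.091, 0.097, 255],
  [0.035, 0.389, 0.199, -0.702, -0.097, 0.103, 255],
])

```text
time: 12.6
tool_pos: [0.416, 0.1968, 0.2311]
tool_rot: [-0.021, 0.027, 0.966, 0.258]
contact_force: [0.3, 0.3, -3.1]
gripper_width: 0.224
```

>>> step_arm([
  [0.013, 0.063, -0.009, -0.087, -0.01, 0.002, 255],
  [0.025, 0.127, -0.019, -0.173, -0.02, 0.003, 255],
  [0.038, 0.191, -0.031, -0.26, -0.029, 0.001, 255],
  [0.049, 0.224, -0.065, -0.279, -0.028, 0.001, 255],
  [0.06, 0.257, -0.098, -0.297, -0.027, 0.001, 255],
  [0.072, 0.29, -0.132, -0.316, -0.026, 0, 255],
  [0.083, 0.322, -0.166, -0.334, -0.024, 0, 255],
  [0.094, 0.355, -0.2, -0.353, -0.023, 0, 255],
  [0.094, 0.355, -0.2, -0.353, -0.023, 0, 255],
])

```text
time: 13.5
tool_pos: [0.4605, 0.3748, 0.1261]
tool_rot: [-0.002, 0.027, 1.0, -0.001]
contact_force: [-1.3, -0.2, -2.8]
gripper_width: 0.227
```

Run:
```python
from chk import *
st=monitor.state(); f=eyes.grab_frame('side'); Rm,t=campose('side',f)
br=q2R(st['tool_rot'])*R.from_euler('z',180,degrees=True).inv()*Rtb.inv(); bp=np.array(st['tool_pos'])-br.apply(ptb)
print(st['time'],st['tool_pos'],load()[0],bp,Pb,br.as_euler('ZYX',degrees=True),st['gripper_width'],st['contact_force'])
im=f['pixels'].copy()
q=[bp+br.apply(v) for v in [(.05,.043,0),(.05,-.043,0),(-.05,-.043,0),(-.05,.043,0)]]
uv=proj(f,Rm,t,q); x,y=200,180
im=cv2.resize(im[y:y+230,x:x+220],(660,690)[:2],interpolation=cv2.INTER_CUBIC)[:600]
cv2.polylines(im,[np.round((uv-[x,y])*3).astype(int)],True,(255,0,0),1); save('c8',im)
```

```text
13.5 [0.4604908  0.37479932 0.12610577] [0.4628 0.373  0.129 ] [0.60018672 0.36714394 0.08149126] [0.6026534  0.36469118 0.004     ] [-3.09406112  0.25154025 -0.13553769] 0.22655195170917758 [-1.27519226 -0.17447256 -2.76840476]
```

View pics/c8.png

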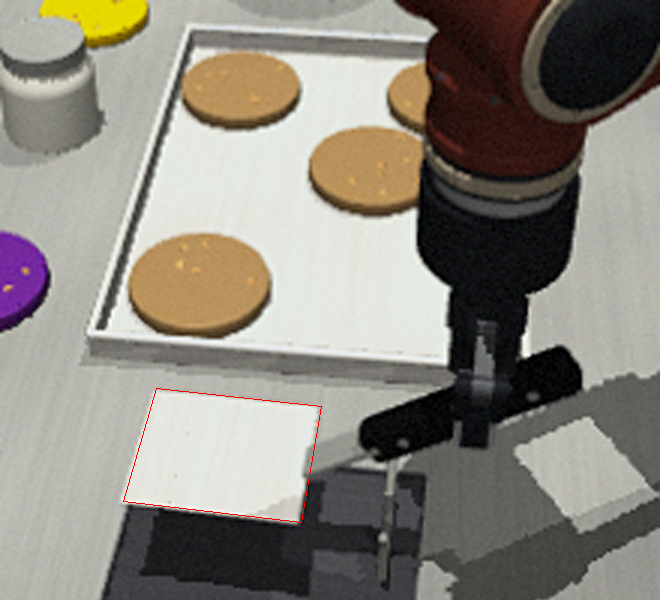

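The blade matches its predicted outline at side crop (125–320, 388–522), squarely over the plate with the handle over the fork. I'll lower it and look before letting go.

>>> step_arm([
  [0, 0, 0, 0, 0, 0, 255],
  [0, 0, -0.04, 0, 0, 0, 255],
  [0, 0, -0.08, 0, 0, 0, 255],
  [0, 0, -0.12, 0, 0, 0, 255],
  [0, 0, -0.14, 0, 0, 0, 255],
  [0, 0, -0.15, 0, 0, 0, 255],
  [0, 0, -0.159, 0, 0, 0, 255],
  [0, 0, -0.159, 0, 0, 0, 255],
])

```text
time: 14.35
tool_pos: [0.4627, 0.3738, 0.0503]
tool_rot: [0.0, 0.029, 1.0, 0.0]
contact_force: [-0.2, 1.1, -2.3]
gripper_width: 0.221
```

Run:
```python
from chk import *
st=monitor.state(); print(st['time'],st['tool_pos'],st['contact_force'],q2R(st['tool_rot']).as_euler('ZYX',degrees=True))
for c,b in (('side',(210,310,200,100)),('top',(115,180,110,110))):
    f=eyes.grab_frame(c); x,y,w,h=b; s=4 if c=='side' else 5
    save('c9'+c,cv2.resize(f['pixels'][y:y+h,x:x+w],(w*s,h*s),interpolation=cv2.INTER_CUBIC))
```

```text
14.35 [0.46266655 0.37375499 0.05032561] [-0.22199867  1.0722197  -2.31034577] [1.76720231e+02 1.95383763e-02 1.79973598e+02]
```

View pics/c9side.png

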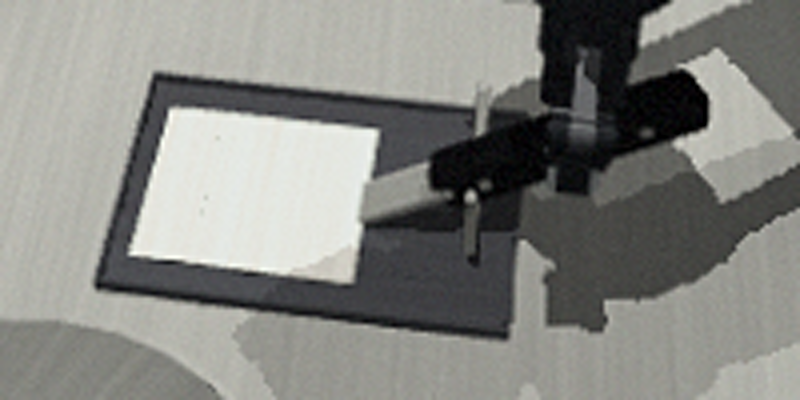

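View pics/c9top.png

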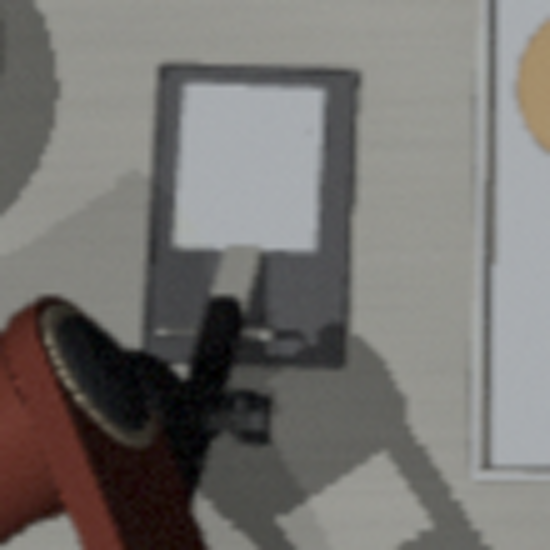

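The blade is on the plate in its old place and the handle is in the fork. I'll ease it down the last millimetre, release and rise.

>>> step_arm([
  [0, 0, -0.002, 0, 0, 0, 255],
  [0, 0, -0.003, 0, 0, 0, 255],
  [0, 0, -0.003, 0, 0, 0, 0],
  [0, 0, -0.003, 0, 0, 0, 0],
  [0, 0, -0.003, 0, 0, 0, 0],
  [0, 0, -0.003, 0, 0, 0, 0],
  [0, 0, -0.003, 0, 0, 0, 0],
  [0, 0, -0.003, 0, 0, 0, 0],
])

```text
time: 15.25
tool_pos: [0.4623, 0.3737, 0.0483]
tool_rot: [-0.0, 0.029, 1.0, -0.0]
contact_force: [0.1, -0.8, -0.0]
gripper_width: 1.003
```

>>> step_arm([
  [0, 0, 0.03, 0, 0, 0, 0],
  [0, 0, 0.08, 0, 0, 0, 0],
  [0, 0, 0.16, 0, 0, 0, 0],
  [0, 0, 0.25, 0, 0, 0, 0],
  [-0.05, 0.08, 0.3, 0, 0, 0, 0],
  [-0.1, 0.16, 0.35, 0, 0, 0, 0],
  [-0.15, 0.24, 0.35, 0, 0, 0, 0],
  [-0.2, 0.32, 0.35, 0, 0, 0, 0],
  [-0.2, 0.32, 0.35, 0, 0, 0, 0],
])

```text
time: 16.15
tool_pos: [0.3589, 0.538, 0.2253]
tool_rot: [-0.0, 0.025, 1.0, 0.002]
contact_force: [0.2, -0.7, -0.5]
gripper_width: 1.002
```

Run:
```python
from chk import *
import pickle
st=monitor.state(); print(st['time'],st['tool_pos'],st['contact_force'],st['gripper_width'])
cal={}
for c in('side','top'):
    f=eyes.grab_frame(c); save('e'+c,f['pixels']); cal[c]=(f,)+campose(c,f)
    for n in('bannock_a_mid','bannock_mid','turner_grip','turner_blade'): print(c,n,[(np.round(d['uv'],1).tolist(),round(d['p'],2)) for d in eyes.pinpoint(n,c)][:5])
t=cal['top'][0]['pixels']
save('e_tray',cv2.resize(t[165:285,200:360],(800,600),interpolation=cv2.INTER_CUBIC)); save('e_rest',cv2.resize(t[185:285,120:220],(600,600),interpolation=cv2.INTER_CUBIC))
s=cal['side'][0]['pixels']; save('e_rest_s',cv2.resize(s[315:405,220:400],(800,400),interpolation=cv2.INTER_CUBIC))
save('e_tray_s',cv2.resize(s[180:310,225:390],(762,600),interpolation=cv2.INTER_CUBIC))
```

```text
16.15 [0.35894083 0.53795899 0.22526953] [ 0.1814574  -0.69420689 -0.49070079] 1.00163136119327
side bannock_a_mid [([267.5, 273.2], 0.87)]
side bannock_mid [([323.1, 237.4], 0.76)]
side turner_grip [([356.0, 341.2], 0.66)]
side turner_blade []
top bannock_a_mid [([236.2, 196.2], 0.93)]
top bannock_mid [([286.4, 232.7], 0.76)]
top turner_grip [([157.3, 260.4], 0.75)]
top turner_blade [([166.0, 212.5], 0.73), ([165.7, 213.1], 0.22)]
```

View pics/e_tray.png

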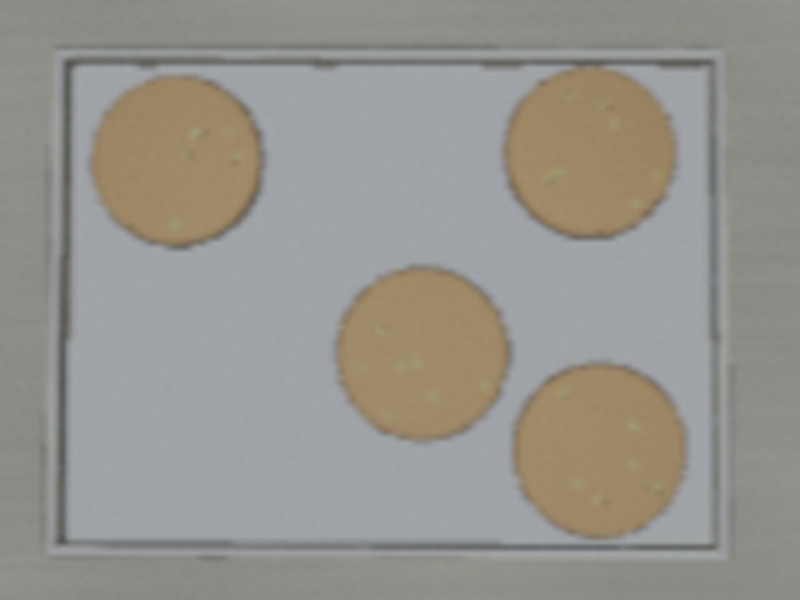

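View pics/e_rest.png

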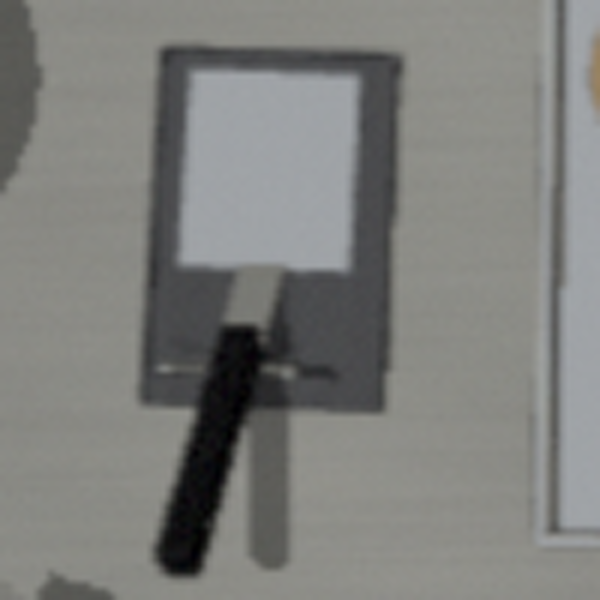

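View pics/e_rest_s.png

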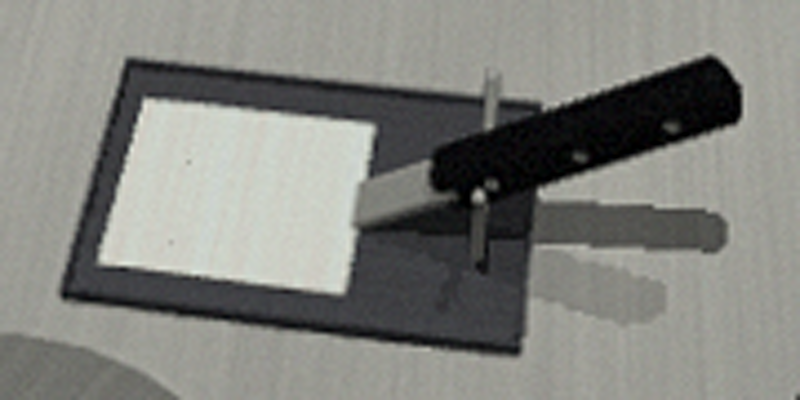

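View pics/e_tray_s.png

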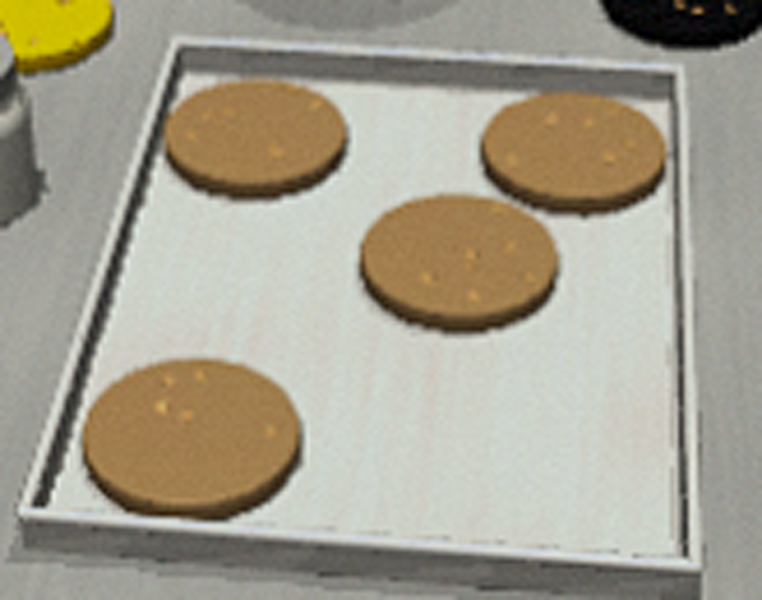

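View pics/eside.png

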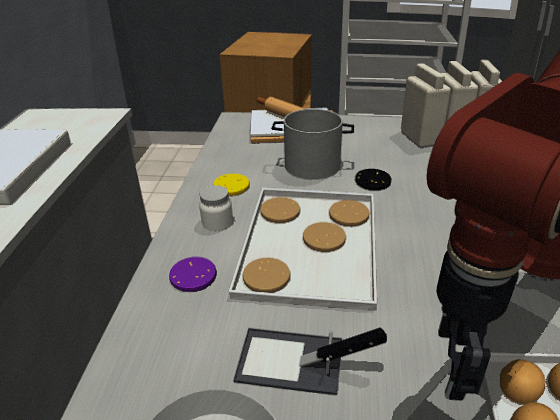

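The four bannocks all lie plain face up, and the turned one is flat at top crop (423,353) with gaps all round. Others, pot and canister are where they were. The turner's blade is on the plate with its handle in the fork, as at the start, so I'm handing in.

```bash
python3 -c "
from h import *
print(manip.job_done())"
```

```text
the job is handed in; nothing more can be done
None
```

The scored bannock is turned over and lies flat in the tray, plain face up. The turner is back on its rest, and I handed the job in at about 17 s.

**How it was done:** I gripped the turner by its handle and slid the blade under the bannock until the far rim stopped it. I then lifted it low and drew it back over the free near half. There I rolled the blade sideways to about 90°, with the bannock's lower edge just above the tray floor, and tipped it over.

**Last checks (top and side pictures):**
- **Turned bannock:** no cross shows. It lies clear of the rim, with about 17 mm to its nearest neighbour, bannock c.
- **Other bannocks, pot and canister:** none has visibly moved from the first pictures.
- **Turner:** the blade lies flat on the plate and the handle is in the fork, within about 1–2 mm of where it started.
- **Arm:** the gripper is open and stands clear of everything. The measured force was below 1 N.

**Disagreements:** in the last check, the blade finder found nothing in the side picture, although the blade is plainly visible there. The top view did report it in its place.

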